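# Set-point check of a spring-return length gauge

## Task

Check the length gauge at its set point: on the bench readout press the green key to wake it, then the blue key to zero it, then the yellow key to start the recording, one key at a time with a full press, leaving the red key alone and the gauge arm home. Then squeeze the red lock button into the side of the gauge's grip head and draw the arm out until its red pointer is in line with the white line of the orange limit marker, coming up to the line from one side without running clearly past it. The arm is sprung and pulls back, so finish while still gripping the head and holding the arm steady at the line; do not shift the orange marker or the things lying round about.

Things in the scene. Friction and masses are not known exactly. Their poses are not given: they have to be found in the camera images.
- gauge: Pull-out length gauge, fixed, z up. Grey base plate: x -55 to 55, y -175 to 215 mm, 10 mm thick, with a white scale strip along its -x edge (ticks each 5 mm, longer each 10). A square steel bar with a black grip head at its end telescopes out of an aluminium tube towards the gauge's own -y. Origin: bench level under the centre of the head when the arm is home.
- tube_mouth (a point): Centre of the mouth of the aluminium outer tube: 46 mm wide, top 44 mm (black mouth collar 48 mm) above the bench, running 170 mm from here to the gauge's +y. A steel lock striker stands on it, up to 62 mm above the bench, 15 mm behind the mouth.
- gauge_arm (a joint): Extension of the telescoping arm in m: 0 = home (locked), growing as it slides out along the gauge's -y, end stop at 0.140. Its return spring pulls it home with about 4.4 N at 0 and 5.5 N at 0.140. With the lock engaged it gives 1 to 2 mm under a 30 N pull.
- lock_button (a joint): Red lock button, 19 mm diameter, on the -x side of the head, 7 mm proud; value: how far it is pushed in along the gauge's +x, m (0 out, 0.005 fully in). Sprung: 3.2 N to start, 7.2 N fully in. A steel latch bar on it hooks behind the striker and is clear only near full depth, so keep it fully in while drawing the first 10 mm; later it does not matter.
- grip_point (a point): Centre of the black grip head at lock button height, 55 mm above the bench; axes as the gauge's. Head 24 (x) x 30 (y) mm, z 14 to 76 mm; over the button 31 mm thick along x, 26 mm with it pushed in. Take it from above, fingers closing along the gauge's x, one on the button, one on the oppopoint (+x) side; squeeze with 20 N or more. At home 20 mm lie between head and tube mouth.
- pointer_tip (a point): Tip of the red pointer that sticks out of the head's foot towards -x over the scale, 16.5 mm above the bench; axes as the gauge's. It lies 41 mm to -x of grip_point and at the same y.
- limit_marker (a joint): Place of the orange limit marker along the scale in m: the pointer is in line with it when joint gauge_arm has the same value. It slides stiffly (4 N) and starts between 0.060 and 0.120.
- marker_line (a point): White line across the orange limit marker (13 x 14 mm, top 17 mm above the bench, on the -x edge of the base plate), 16.5 mm above the bench, 48 mm to -x of the arm's line; axes as the gauge's. The pointer is in line when its y in this frame is 0 (positive: not far enough out).
- readout: Grey bench readout, fixed, 125 (x) x 170 (y) mm, its key deck 34 mm above the bench, with a sloping display behind the keys (+x) rising to 66 mm. Origin: under its centre at bench level. Four round keys in one row along y, 22.5 mm to -x of the centre, 38 mm apart: from +y (left) blue, yellow, red, green.
- key_green (a joint): Green wake key, 21 mm diameter: how far it is down, in m; 0 up, 0.004 fully down, sprung, 2.5 N to start and 4.5 N fully down.
- key_blue (a joint): Blue zero key: the same.
- key_yellow (a joint): Yellow record key: the same.
- key_red (a joint): Red clear key: the same. It is not to be pressed.
- key_green_top (a point): Centre of the green key's top, 41 mm above the bench when up (7 mm above the deck).
- key_blue_top (a point): Centre of the blue key's top, the same.
- key_yellow_top (a point): Centre of the yellow key's top, the same.
- key_red_top (a point): Centre of the red key's top, the same.
- caliper: Loose digital caliper, 200 x 62 x 14 mm, lying behind the gauge; to be left alone.
- stopwatch: Loose black stopwatch, 62 x 68 x 20 mm, to the right behind the gauge; to be left alone.
- marker_1: Loose red and white marker pen, 135 mm long, 17 mm thick, lying near the front edge of the bench; to be left alone.
Not all that is in view belongs to the job. Several things have the shape of the readout; the one meant has the colours described above.

How it is judged:
By the outcome, as a careful person would: the job done as asked, in the order asked, and still so for the second after the job is handed in, while the arm keeps its last pose, push and grip.
It also fails if it takes over 51 s, if anything falls off the work surface, if the arm or the gripper's body presses on something with over 40 N, if the wrist force passes 120 N, or if a joint passes its speed limit or range.

## Robot

A 6-joint arm with a two-finger parallel gripper is mounted at the origin on a cart in front of the work surface, level with it; the furniture and walls round the work are solid. World frame = base frame: x ahead of the robot, y to its left, z up, the work surface at z = 0. Lengths are in m, angles in rad, forces in N, time in s.
With the tool pointing down it reaches from about 0.35 to 0.775 m from the base axis. Payload 7.3 kg.
Tool frame: the origin (TCP) lies at the centre of the arm's flange, where the gripper is bolted on; the fingertips stand 178 mm ahead of it and the grasp point (between the pads) lies 159 mm ahead of it (tip_extent is the distance from the TCP to the fingertips, in m); z points along the fingers, y is the line along which they close (so a half turn about z gives the same grasp; the last joint's range is limited). The gripper opens to 92 mm and grips with 3 to 60 N. Pads are 19 mm wide; open, the fingers measure 130 mm over their backs; the gripper's body (75 mm by 190 mm) begins 47 mm behind the grasp point.
Start: joints at [0.991, 0.342, 1.524, -0, 1.275, -0.146], TCP at [0.221, 0.476, 0.405] pointing down, gripper open.
Joint ranges: [-2.53, 2.53], [-0.77, 2.02], [0.04, 2.7], [-1, 4.14], [0.28, 2.66], [-3.11, 3.11]. Speed limits (rad/s): [2.57, 2.57, 3.14, 3.14, 3.14, 3.14].

## Interface

Orientations are given as [roll, pitch, yaw] about the fixed x, y, z axes, in that order (R = Rz(yaw) Ry(pitch) Rx(roll)).
In Python, from cell import * gives the robot as it stands.
- The arm moves only by the tool arm_command, never from a script. Its arguments are lists of equal length, an entry for each row: "xyz": the shift along the world's x, y, z in mm, a list of three; "spin": the turn about the world's z in degrees. In form: {"xyz": [[tx, ty, tz], ...], "spin": [spin, ...]}. A call has 1 to 20 rows; each row shifts and turns the commanded pose from where the row before left it; what a row does not reach is not made up. A row lasts 1/10 s, in which the tool goes at most 50 mm and 8.59 degrees, less where a joint would pass 70% of its speed; a pose out of reach is approached as far as the arm can. A call with a gripper value outside its range is refused whole. "jaw" is the opening, from -1 (shut) to 1 (fully open), set as the call begins (left out, the last holds). The fingers move at their own pace and stop on an object; "squeeze" is the grip in N (left out, the last holds). Time passes only in rows, so rows that do not move let the fingers close. It gives the time, the measured TCP pose, the force, the opening and the grip force at its end, in the units of the state.
- observe(): the state, without advancing time (a new reading comes with each control period).
- read_camera(name): name is "side" or "top"; returns a dict with "img" (480x640x3 uint8, red, green, blue), "depth" (480x640 float32, m along the optical axis (not along the pixel's ray), 0 where there is no reading), "fx", "fy", "cx", "cy" (pixels), "dist_coeffs" ([k1, k2, p1, p2, k3] as OpenCV has them; the pictures are not rectified), "world_from_camera" (4x4, takes a point from camera to world coordinates). Camera axes: x right, y up, looking along -z (the intrinsics and any distortion apply to the point x, -y, -z); pixel columns grow to the right and rows downward; lengths in m; the calibration is good to about 2 mm. A picture is of the moment at which its call begins.
- hand_in(): hands the job in; it is judged then, once.
The state is a dict: "time": time; "qpos": joint angles; "qvel": joint speeds; "joint_efforts": joint torques, N m; "tool_pos": TCP position; "tool_rot": TCP orientation; "contact_force": force on the tool from outside, world axes, zero at the start; "torque": the same for the moment, N m; "opening": finger opening in m; "grip_force": force on a finger pad.
Only numpy, scipy, OpenCV 4.12 (cv2) and the standard library are available. Lean on these libraries where they do the work, as an engineer would, in place of code of your own. Each camera call takes 0.05 s, during which the arm holds its last target. There are 200 camera calls.

## Working session

There is one attempt and no reset: what is moved stays moved. The work goes in short steps, Python scripts to look and compute and a tool call to move; the robot and the scene stay as the last step left them, time stands still between calls to the robot, and variables do not carry over. Pictures are saved under pics/ and viewed, at most 10 in all, crops included, and the job is handed in when it is done.

Besides the shell and the picture viewer there is one more tool, called after "Call:" by a JSON object that holds its "api" and its "payload". arm_command: Moves the arm, as the interface text tells. Its arguments: {"type":"object","properties":{"xyz":{"type":"array","items":{"type":"array","items":{"type":"number"}}},"spin":{"type":"array","items":{"type":"number"}},"jaw":{"type":"number"},"squeeze":{"type":"number"}},"required":["xyz","spin"]}

```bash
ls; mkdir -p pics; cat > h.py <<'E'
from cell import *
import numpy as np, cv2
def cam(n):
    c=read_camera(n); c['K']=np.array([[c['fx'],0,c['cx']],[0,c['fy'],c['cy']],[0,0,1]]); return c
def ray(c,uv,z):
    """pixels -> world points on plane z"""
    p=cv2.undistortPoints(np.array(uv,float).reshape(-1,1,2),c['K'],np.array(c['dist_coeffs'],float)).reshape(-1,2)
    T=np.array(c['world_from_camera']); d=np.c_[p[:,0],-p[:,1],-np.ones(len(p))]@T[:3,:3].T; o=T[:3,3]
    return o+d*((z-o[2])/d[:,2])[:,None]
def proj(c,P):
    T=np.linalg.inv(np.array(c['world_from_camera'])); q=np.atleast_2d(P)@T[:3,:3].T+T[:3,3]
    q=q*[1,-1,-1]
    return cv2.projectPoints(q,np.zeros(3),np.zeros(3),c['K'],np.array(c['dist_coeffs'],float))[0].reshape(-1,2)
def save(n,img): cv2.imwrite('pics/'+n+'.png',cv2.cvtColor(img,cv2.COLOR_RGB2BGR))
E
python3 - <<'E'
from h import *
for n in('top','side'):
    c=cam(n); save(n+'0',c['img']); print(n,np.round(c['world_from_camera'],3),c['fx'],c['dist_coeffs'])
print(observe())
E
```

```text
pics
top [[ 0.053  0.974 -0.22   0.232]
 [-0.999  0.053 -0.005  0.187]
 [ 0.007  0.22   0.976  1.649]
 [ 0.     0.     0.     1.   ]] 598.2062328855434 [0.0644195 0.        0.        0.        0.       ]
side [[-0.945  0.175 -0.275  0.187]
 [-0.326 -0.499  0.803  1.337]
 [ 0.003  0.848  0.529  0.83 ]
 [ 0.     0.     0.     1.   ]] 438.9909152304563 [-0.00605672  0.          0.          0.          0.        ]
{'time': 0.1, 'qpos': array([ 9.90998673e-01,  3.42636420e-01,  1.52492549e+00, -1.72395983e-08,
        1.27540515e+00, -1.46041136e-01]), 'qvel': array([-1.21935529e-03, -1.61448990e-05, -3.28057322e-03, -1.08410793e-03,
        1.69364330e-03, -5.21204378e-04]), 'joint_efforts': array([ 1.99236092e-03, -4.32007492e+01, -2.44693065e+01,  7.19501940e-02,
        5.26005775e-02, -1.12368791e-04]), 'tool_pos': array([0.22057847, 0.47627613, 0.40412153]), 'tool_rot': array([-3.14023287e+00, -1.99991193e-04,  2.70783601e+00]), 'contact_force': array([0.21764862, 0.03489326, 0.03508272]), 'torque': array([ 0.02394872, -0.00112493,  0.03229882]), 'grip_force': 0.0, 'opening': 0.09197891819685258}
```

View pics/top0.png

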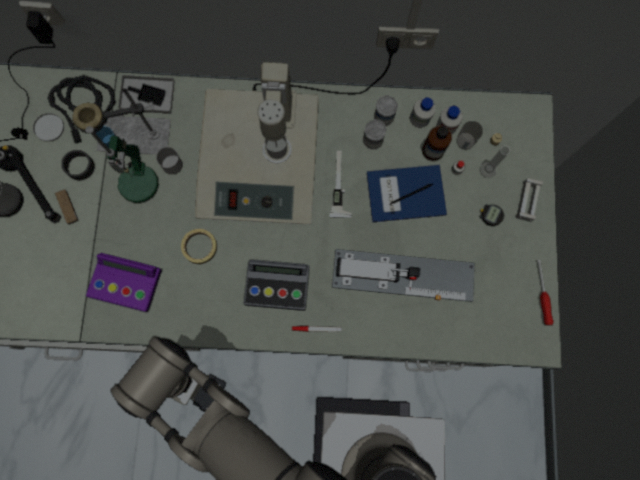

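View pics/side0.png

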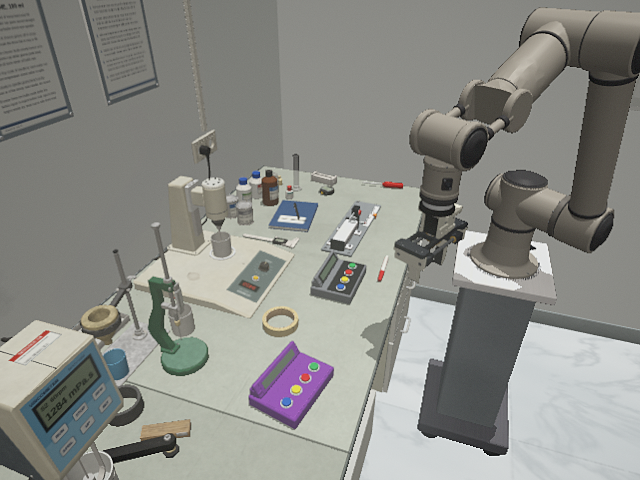

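The pictures show the following:
- **Grey readout:** top (276,285), side (338,278). Its keys run blue (254,291), yellow (268,292), red (282,294), green (297,295).
- **Look-alikes:** the purple readout at top (123,282) and the green panel of the balance at (254,200). I choose the grey one.
- **Gauge:** top (403,275), with the head near (412,274) and the orange marker near (438,296).

Next I take a close crop and measure.

```bash
cat > m.py <<'E'
from h import *
def blobs(c,box,lo,hi,amin=6):
    x0,y0,x1,y1=box; hsv=cv2.cvtColor(c['img'],cv2.COLOR_RGB2HSV)[y0:y1,x0:x1]
    m=cv2.inRange(hsv,np.array(lo),np.array(hi)); n,_,s,ce=cv2.connectedComponentsWithStats(m)
    return [(s[i,4],*(s[i,:4]+[x0,y0,0,0]),*np.round(ce[i]+[x0,y0],2)) for i in range(1,n) if s[i,4]>=amin]
E
python3 - <<'E'
from m import *
c=cam('top'); s=cam('side')
a=cv2.resize(c['img'][240:320,320:480],None,fx=5,fy=5,interpolation=cv2.INTER_CUBIC)[:300]
b=cv2.resize(c['img'][255:315,235:320],None,fx=5,fy=5,interpolation=cv2.INTER_CUBIC)
b=cv2.copyMakeBorder(b,0,0,0,800-b.shape[1],cv2.BORDER_CONSTANT)
save('crop1',np.clip(np.vstack([a,b])*1.5,0,255).astype('uint8'))
R={'green':((45,80,50),(85,255,255)),'blue':((100,100,50),(125,255,255)),'yellow':((22,100,80),(35,255,255)),'red':((0,120,60),(8,255,255)),'orange':((9,120,80),(21,255,255)),'red2':((172,120,60),(180,255,255))}
for k,(lo,hi) in R.items():
    for nm,cc,bx in(('top',c,(240,255,480,312)),('side',s,(305,195,385,305))):
        for t in blobs(cc,bx,lo,hi): print(k,nm,[float(v) for v in t],np.round(ray(cc,[t[5:7]],.0165 if k=='orange' else .041)[0],4))
E
```

```text
green top [41.0, 293.0, 291.0, 7.0, 7.0, 296.0, 293.76] [0.454  0.2482 0.041 ]
green side [23.0, 349.0, 263.0, 7.0, 4.0, 351.87, 264.48] [0.4511 0.2474 0.041 ]
blue top [41.0, 251.0, 287.0, 7.0, 7.0, 254.15, 290.15] [0.4578 0.3618 0.041 ]
blue side [177.0, 305.0, 202.0, 13.0, 27.0, 309.32, 211.6] [ 0.6943 -0.0331  0.041 ]
blue side [30.0, 337.0, 284.0, 7.0, 5.0, 340.27, 285.83] [0.4545 0.362  0.041 ]
yellow top [39.0, 265.0, 288.0, 7.0, 7.0, 268.13, 291.21] [0.4569 0.3239 0.041 ]
yellow side [31.0, 341.0, 276.0, 7.0, 6.0, 344.39, 278.32] [0.4532 0.3234 0.041 ]
red top [14.0, 410.0, 276.0, 6.0, 4.0, 412.57, 277.64] [ 0.5152 -0.0657  0.041 ]
red top [33.0, 279.0, 290.0, 7.0, 6.0, 282.24, 292.58] [0.4552 0.2856 0.041 ]
red side [8.0, 359.0, 210.0, 2.0, 5.0, 359.38, 212.0] [ 0.5151 -0.0927  0.041 ]
red side [28.0, 345.0, 269.0, 7.0, 5.0, 348.11, 271.11] [0.4526 0.2848 0.041 ]
red side [41.0, 378.0, 270.0, 6.0, 11.0, 380.46, 275.22] [0.3552 0.2729 0.041 ]
orange top [14.0, 436.0, 296.0, 5.0, 4.0, 437.71, 297.57] [ 0.468  -0.139   0.0165]
orange side [8.0, 373.0, 214.0, 4.0, 4.0, 374.62, 215.0] [ 0.4639 -0.1331  0.0165]
```

View pics/crop1.png

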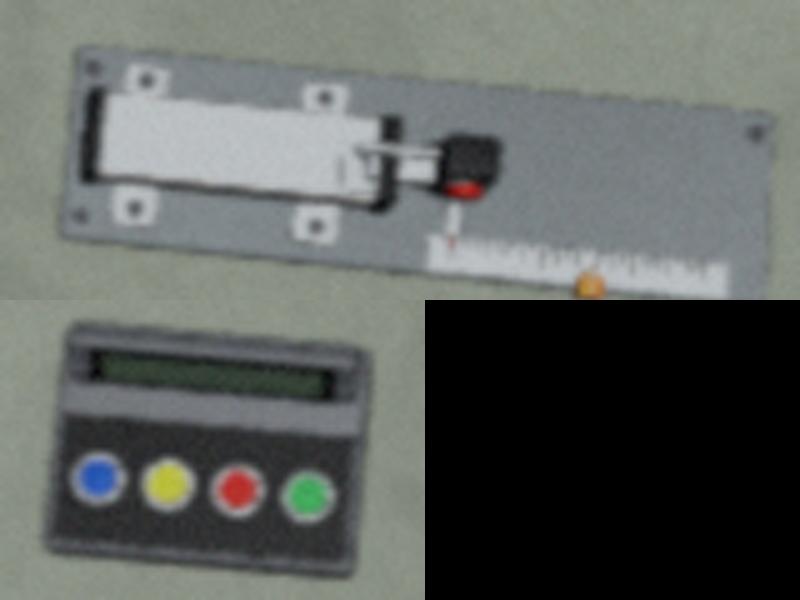

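The crop confirms the grey readout: blue (254,290), yellow (268,291), red (282,293), green (296,294), with keys 37.9 mm apart as they should be. The gauge is home, with the pointer at about (410,288) and the marker at (438,297). Now I fit the gauge pose.

```bash
python3 - <<'E'
from m import *
c=cam('top'); s=cam('side')
P=ray(c,[(335.4,249.5),(474.6,262.6),(332.5,287.4)],.01)[:,:2]
print(np.round(P,4),np.linalg.norm(P[1]-P[0]),np.linalg.norm(P[2]-P[0]))
d=P[1]-P[0]; psi=np.arctan2(d[0],-d[1]); print('psi',np.degrees(psi))
R=lambda a:np.array([[np.cos(a),-np.sin(a)],[np.sin(a),np.cos(a)]])
g=np.array([[.055,.215],[.055,-.175],[-.055,.215]]); print('origin',np.round(P-g@R(psi).T,4))
# dark head (top at .076)
hsv=cv2.cvtColor(c['img'],cv2.COLOR_RGB2HSV); x0,y0=404,262
g=cv2.cvtColor(c['img'],cv2.COLOR_RGB2GRAY)[262:284,404:424]; print(g)
for n,cc in(('top',c),('side',s)):
  for k,(lo,hi) in {'red':((0,120,60),(8,255,255)),'orange':((9,120,80),(21,255,255))}.items():
    bx=(400,265,480,312) if n=='top' else (350,195,385,225)
    for t in blobs(cc,bx,lo,hi,4):
        for z in (.0165,.055): print(n,k,t[0],t[5:],z,np.round(ray(cc,[t[5:7]],z)[0],4))
E
```

```text
[[ 0.5888  0.1467]
 [ 0.5725 -0.2417]
 [ 0.4813  0.1498]] 0.3887058410547523 0.10751977107415385
psi -2.393896064484728
origin [[ 0.5248 -0.0658]
 [ 0.5249 -0.0645]
 [ 0.5273 -0.0673]]
[[ 84  84  83  84  83  82  84  82  84  81  83  83  84  84  85  82  82  82
   80  81]
 [ 85  82  83  83  83  83  83  84  83  85  81  85  80  82  82  82  83  85
   83  83]
 [ 83  85  83  82  81  83  84  83  83  82  85  84  83  82  83  83  83  82
   81  83]
 [ 84  85  81  83  85  82  81  79  79  81  83  82  82  83  84  82  84  86
   85  82]
 [ 83  84  84  82  82  73  64  64  63  65  73  75  74  77  76  81  84  84
   83  83]
 [ 83  82  80  74  68  52  38  33  35  37  39  44  44  48  53  64  76  81
   82  84]
 [ 80  75  61  51  37  29  27  27  24  25  26  24  27  24  31  44  63  78
   82  83]
 [ 86  77  72  54  27  18  28  29  27  28  26  24  28  26  23  32  59  78
   86  84]
 [105 103 100  82  45  20  27  30  29  33  28  30  32  24  28  35  56  79
   84  84]
 [ 90  90  81  64  31  23  30  30  32  35  33  30  29  25  30  43  62  81
   84  83]
 [116 109  97  55  19  19  32  32  34  33  32  33  29  29  32  42
[... 941 characters left out ...]
86
   83  86]]
top red 13 (np.float64(412.62), np.float64(277.62)) 0.0165 [ 0.5196 -0.0697  0.0165]
top red 13 (np.float64(412.62), np.float64(277.62)) 0.055 [ 0.5128 -0.0636  0.055 ]
top orange 16 (np.float64(437.62), np.float64(297.62)) 0.0165 [ 0.4679 -0.1388  0.0165]
top orange 16 (np.float64(437.62), np.float64(297.62)) 0.055 [ 0.4623 -0.1311  0.055 ]
side red 9 (np.float64(359.44), np.float64(211.78)) 0.0165 [ 0.5255 -0.1389  0.0165]
side red 9 (np.float64(359.44), np.float64(211.78)) 0.055 [ 0.5095 -0.0691  0.055 ]
side orange 8 (np.float64(374.62), np.float64(215.0)) 0.0165 [ 0.4639 -0.1331  0.0165]
side orange 8 (np.float64(374.62), np.float64(215.0)) 0.055 [ 0.4508 -0.0635  0.055 ]
```

Call:
{"api": "arm_command", "payload": {"xyz": [[24,-23,0],[24,-23,0],[24,-23,0],[24,-23,0],[24,-23,0],[24,-23,0],[24,-23,0],[24,-23,0],[24,-23,0],[16,-21,0]], "spin": [-7,-7,-7,-7,-7,-7,-7,-7,-7,-5], "jaw": -1}}

```text
time: 1.3
tool_pos: [0.454, 0.2471, 0.4047]
tool_rot: [3.141, -0.0, 1.516]
contact_force: [0.2, -0.5, 0.1]
opening: 0.0167
grip_force: 0.0
```

The checks agree: the base is 389 x 108 mm against 390 x 110, the origin is about (0.525,-0.066), the yaw is -2.4°, and the button sits at the right place. Now over green, then a gentle press.

Call:
{"api": "arm_command", "payload": {"xyz": [[-1,1,-40],[0,0,-45],[0,0,-45],[0,0,-35],[0,0,-15],[0,0,-3],[0,0,0],[0,0,0]], "spin": [0.7,0,0,0,0,0,0,0]}}

```text
time: 2.1
tool_pos: [0.4521, 0.2496, 0.2229]
tool_rot: [3.139, -0.001, 1.533]
contact_force: [0.0, -0.1, -0.3]
opening: 0.0004
grip_force: 0.0
```

Call:
{"api": "arm_command", "payload": {"xyz": [[0,0,-2],[0,0,-2],[0,0,-1],[0,0,-1],[0,0,0],[0,0,0]], "spin": [0,0,0,0,0,0]}}

```text
time: 2.7
tool_pos: [0.452, 0.2495, 0.2162]
tool_rot: [3.14, -0.001, 1.533]
contact_force: [1.6, 1.2, 3.6]
opening: 0.0004
grip_force: 1.9
```

Call:
{"api": "arm_command", "payload": {"xyz": [[0,0,-1],[0,0,-1],[0,0,0],[0,0,0]], "spin": [0,0,0,0]}}

```text
time: 3.1
tool_pos: [0.452, 0.2495, 0.2151]
tool_rot: [3.139, -0.001, 1.533]
contact_force: [-1.2, 0.7, 14.6]
opening: 0.0003
grip_force: 7.6
```

Green is fully down at 14.6 N. Next blue.

Call:
{"api": "arm_command", "payload": {"xyz": [[0,0,10],[0,0,20],[2,38,0],[1,38,0],[1,37,0],[0,0,-14],[0,0,-8],[0,0,0],[0,0,-2],[0,0,-2],[0,0,-2],[0,0,-1],[0,0,-1],[0,0,0],[0,0,0]], "spin": [0,0,0,0,0,0,0,0,0,0,0,0,0,0,0]}}

```text
time: 4.6
tool_pos: [0.4557, 0.3617, 0.2151]
tool_rot: [3.141, 0.001, 1.533]
contact_force: [-3.5, -6.5, 13.0]
opening: 0.0
grip_force: 6.4
```

Blue is fully down too. Yellow next.

Call:
{"api": "arm_command", "payload": {"xyz": [[0,0,10],[0,0,20],[-1,-38,0],[0,0,0],[0,0,-14],[0,0,-8],[0,0,0],[0,0,-2],[0,0,-2],[0,0,-2],[0,0,-1],[0,0,-1],[0,0,0],[0,0,0]], "spin": [0,0,0,0,0,0,0,0,0,0,0,0,0,0]}}

```text
time: 6.0
tool_pos: [0.4546, 0.3247, 0.2152]
tool_rot: [3.14, -0.001, 1.533]
contact_force: [-3.7, -0.5, 12.3]
opening: 0.0006
grip_force: 5.9
```

Yellow is done. I lift and go over to above the grip head, with the jaws opening.

Call:
{"api": "arm_command", "payload": {"xyz": [[0,0,15],[0,0,40],[0,0,45],[7,-39,0],[7,-39,0],[7,-39,0],[7,-39,0],[7,-39,0],[7,-39,0],[7,-39,0],[7,-39,0],[7,-39,0],[7,-39,0],[0,0,0],[0,0,0]], "spin": [0,0,0,0,0,0,0,0,0,0,0,0,0,0,0], "jaw": 0.5, "squeeze": 30}}

```text
time: 7.5
tool_pos: [0.5245, -0.0662, 0.3134]
tool_rot: [-3.141, -0.0, 1.531]
contact_force: [-0.4, -0.1, -0.3]
opening: 0.0689
grip_force: 0.0
```

```bash
python3 - <<'E'
from m import *
o=observe(); print(o['tool_pos'],o['tool_rot'],o['opening'])
s=cam('side'); save('side1',cv2.resize(s['img'][140:260,290:430],None,fx=5,fy=5,interpolation=cv2.INTER_CUBIC))
c=cam('top'); save('top1',np.clip(cv2.resize(c['img'][230:320,340:480],None,fx=5,fy=5,interpolation=cv2.INTER_CUBIC)*1.5,0,255).astype('uint8'))
E
```

```text
[ 0.52450699 -0.06623751  0.31341238] [-3.14103697e+00 -3.95243611e-04  1.53098643e+00] 0.06892585683533406
```

View pics/side1.png

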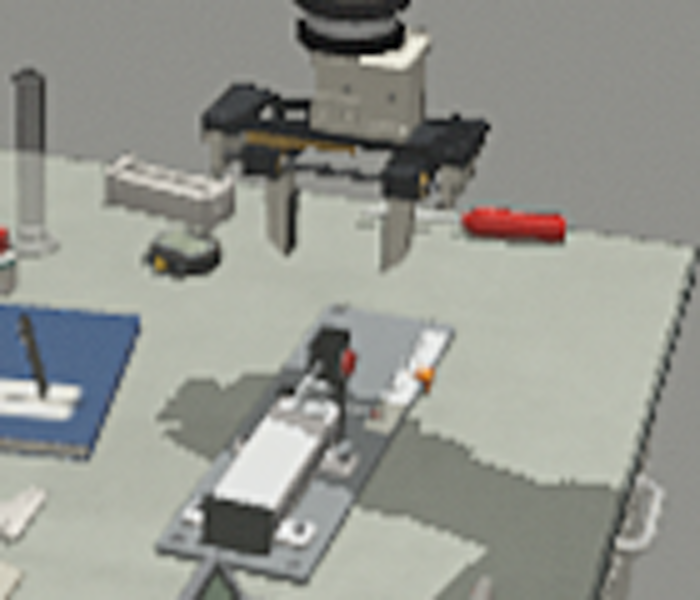

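View pics/top1.png

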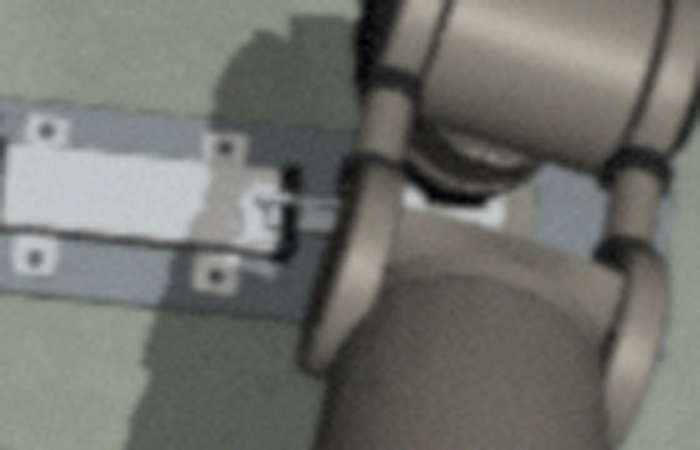

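The side view shows the fingers above the head. The head is at side pixel (356,210), the button at (359.5,212.3), the pointer tip at about (365,222) and the marker at (375,215.5). The top view is hidden by the arm. I descend and grip.

Call:
{"api": "arm_command", "payload": {"xyz": [[0,0,-40],[0,0,-35],[0,0,-15],[0,0,-9],[0,0,0],[0,0,0]], "spin": [0,0,0,0,0,0]}}

```text
time: 8.2
tool_pos: [0.525, -0.0651, 0.2155]
tool_rot: [3.14, 0.0, 1.534]
contact_force: [0.1, -0.8, 0.5]
opening: 0.0688
grip_force: 0.0
```

Call:
{"api": "arm_command", "payload": {"xyz": [[0,0,0],[0,0,0],[0,0,0],[0,0,0],[0,0,0],[0,0,0],[0,0,0],[0,0,0]], "spin": [0,0,0,0,0,0,0,0], "jaw": -1, "squeeze": 30}}

```text
time: 9.0
tool_pos: [0.5251, -0.0657, 0.2148]
tool_rot: [3.14, 0.0, 1.533]
contact_force: [4.2, 1.4, -0.6]
opening: 0.025
grip_force: 30.0
```

The opening is 25 mm, so the button is fully in. I draw the first 15 mm and watch the force.

Call:
{"api": "arm_command", "payload": {"xyz": [[0,-2,0],[0,-3,0],[0,-3,0],[-0.5,-3,0],[0,-4,0],[0,0,0]], "spin": [0,0,0,0,0,0]}}

```text
time: 9.6
tool_pos: [0.5245, -0.0804, 0.2148]
tool_rot: [3.141, -0.001, 1.533]
contact_force: [4.3, 3.5, 0.5]
opening: 0.0253
grip_force: 30.0
```

Unlocked: about 4 N of spring pull. I draw on to about 60 mm and look.

Call:
{"api": "arm_command", "payload": {"xyz": [[0,-6,0],[-0.5,-10,0],[-0.5,-10,0],[-0.5,-9,0],[-0.5,-6,0],[0,-3,0],[0,0,0],[0,0,0],[0,0,0]], "spin": [0,0,0,0,0,0,0,0,0]}}

```text
time: 10.5
tool_pos: [0.5225, -0.1241, 0.2148]
tool_rot: [3.141, -0.001, 1.533]
contact_force: [4.7, 3.7, 0.3]
opening: 0.0251
grip_force: 30.0
```

```bash
python3 - <<'E'
from m import *
o=observe(); print(o['tool_pos'],o['contact_force'])
s=cam('side'); a=cv2.resize(s['img'][190:235,345:405],None,fx=10,fy=10,interpolation=cv2.INTER_CUBIC)
c=cam('top'); b=cv2.resize(c['img'][270:310,400:480],None,fx=10,fy=10,interpolation=cv2.INTER_CUBIC)
b=np.clip(b*1.5,0,255).astype('uint8')[:,:]
save('side2',a); save('top2',b)
E
```

```text
[ 0.5224667  -0.12406414  0.2148053 ] [4.7293031  3.73007455 0.32994723]
```

View pics/side2.png

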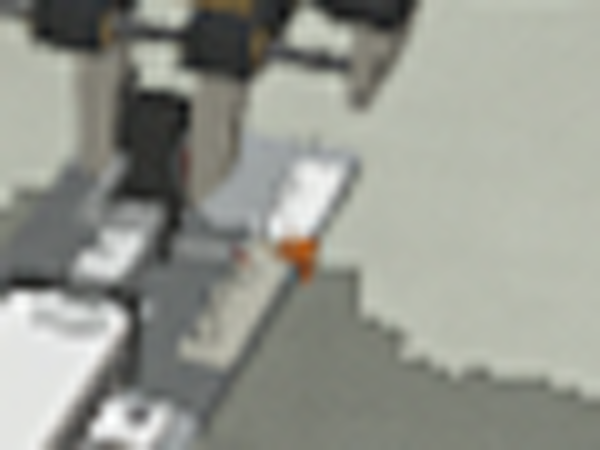

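View pics/top2.png

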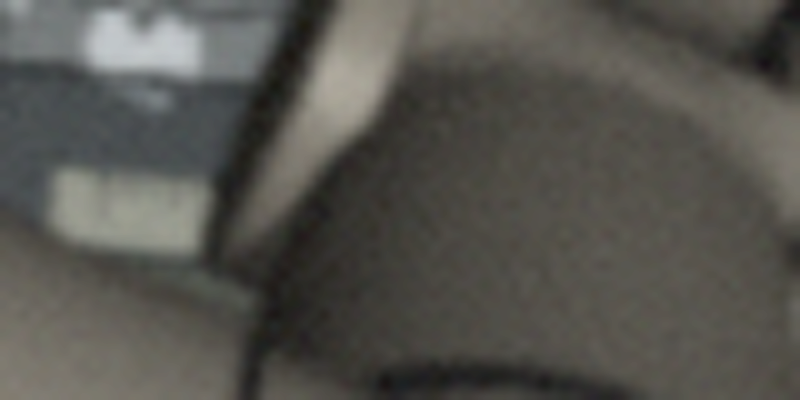

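The side crop shows the red tip at (369,215.5), just short of the orange marker at (375,215.5). The top view is hidden, so I take the marker-to-pointer distance from the first top picture, where both lie at 16.5 mm and the calibration error cancels. I cross-check it in the side view.

```bash
cat > f.py <<'E'
from m import *
psi=np.radians(-2.4); O=np.array([.525,-.066])
def gy(P): d=np.atleast_2d(P)[:,:2]-O; return np.round(1000*np.c_[d@[np.cos(psi),np.sin(psi)],d@[-np.sin(psi),np.cos(psi)]],1)
def soft(w,x0,y0):
    w=np.clip(w-.25*w.max(),0,None); Y,X=np.mgrid[:w.shape[0],:w.shape[1]]; return [(w*X).sum()/w.sum()+x0,(w*Y).sum()/w.sum()+y0]
E
python3 - <<'E'
from f import *
c=cam('top'); I=cv2.cvtColor(cv2.imread('pics/top0.png'),cv2.COLOR_BGR2RGB).astype(float)
np.set_printoptions(linewidth=200)
b=I[292:303,430:446]; print((b[...,0]-b[...,2]).astype(int)); print(b[...,2].astype(int))
p=I[283:292,405:416]; print((p[...,0]-p[...,1]).astype(int))
um=soft(b[...,0]-b[...,2],430,292); up=soft(p[...,0]-p[...,1],405,283)
print(um,up,gy(ray(c,[um,up],.0165)))
print(proj(c,[[*(O+[-.048*np.cos(psi)+y*np.sin(psi)*-1,-.048*np.sin(psi)+y*np.cos(psi)]),.0165] for y in(-.07,-.075,-.08)]))
S=np.mean([cam('side')['img'].astype(float) for _ in range(6)],0); s=cam('side')
b=S[211:221,369:381]; print((b[...,0]-b[...,2]).astype(int)); p=S[212:219,364:372]; print((p[...,0]-p[...,1]).astype(int))
S0=cv2.cvtColor(cv2.imread('pics/side0.png'),cv2.COLOR_BGR2RGB).astype(float);p0=S0[218:227,360:370]; print((p0[...,0]-p0[...,1]).astype(int))
print(gy(ray(s,[soft(p[...,0]-p[...,1],364,212),soft(p0[...,0]-p0[...,1],360,218),soft(b[...,0]-b[...,2],369,211)],.0165)),observe()['tool_pos'])
E
```

```text
[[-4 -1 -3 -5 -5 -3 -4 -4 -2 -3 -5 -5 -5 -5 -2 -4]
 [-7 -5 -4 -6 -4 -3 -2  0  7  1 -4 -4 -6 -5 -4 -5]
 [-5 -6 -5 -6 -4  0 11 19 17  9  2 -3 -6 -6 -5 -4]
 [-6 -4 -4 -5 -1 14 46 53 39 40 24  2 -5 -5 -6 -5]
 [-5 -4 -5 -4 -2 27 69 69 56 65 43  6 -3 -6 -7 -6]
 [-4 -3 -1 -3  1 36 75 73 57 73 50  8 -5 -5 -5 -5]
 [ 3  4  2  3  7 37 68 69 56 68 50 11 -1 -1 -5 -3]
 [ 5  4  3  4  9 23 41 44 42 52 33 10  2  2  1  3]
 [ 4  3  4  6  4  7 11 14 19 22 13  6  4  4  4  3]
 [ 3  4  3  2  4  4  3  6  7  8  5  5  3  4  4  4]
 [ 4  3  5  4  2  3  3  2  3  4  4  4  3  4  2  4]]
[[119 109 121 125 120 112 123 125 118 112 119 122 114 117 107 117]
 [127 124 126 129 127 121 120 115 105 109 123 125 118 124 122 120]
 [128 129 128 129 126 116 101  90  96 109 120 126 126 129 130 124]
 [125 127 126 126 117  93  66  60  74  80 101 120 128 129 129 126]
 [103 111 113 110 104  67  44  50  64  55  78 114 125 128 128 128]
 [ 76  80  79  79  73  44  38  48  65  46  61  97 109 112 117 119]
 [ 81  82  81  75  61  36  37  45  58  46  50  71  82  82  90  90]
 [ 86  86  88  84  67  48  38  43  47  47  61  77  79  79  81  76]
 [
[... 1153 characters left out ...]
  36  12   4   6   6   7]
 [ 12  13  13   5   0   4   5   4   6   7   6   6]
 [ 13  13   8   1   4   7   7   7   7   7   7   6]]
[[-3 -4 -4 -3 -3 -5 -3 -2]
 [-3 -4 -4 -4 -5 -4 -2 -2]
 [-3 -3 -3 -3  6 -1 -2  7]
 [-4 -3 -3 -4 14 21  1  4]
 [-3 -3 -3 -4  3 16  3 -1]
 [-3 -4 -4 -2 -1 -1 -1  0]
 [-3 -3 -3  0  0  0  0  0]]
[[-5 -6 -5 -4 -5 -6 -5 -2  0 -1]
 [-5 -6 -5 -5 -6 -5 -2 -2 -1 -1]
 [-5 -5 -5 -6 -5 -4 -1 -1 -1 -1]
 [-4 -3 -6 -5  6 -1 -2 -2 -1 -2]
 [-4 -3 -4 -6 27 25  2 -2 -1 -2]
 [-5 -3 -4 -4 15 22  3 -2 -2 -1]
 [-5 -5 -4 -3 -3 -4 -2 -1 -2 -2]
 [-6 -4 -4 -1 -1 -2 -2 -1 -1 -2]
 [-6 -4 -4 -5 -4 -4 -2 -2 -3 -3]]
[[-38.  -59.8]
 [-38.4  -0.2]
 [-57.7 -70.6]] [ 0.52245994 -0.12400253  0.21480541]
```

The white line shows in the first top picture as a blue-channel ridge at column 438.0, and the pointer's home position is at column 409.85. I move on 16 mm, still short of the line, then check.

Call:
{"api": "arm_command", "payload": {"xyz": [[0,-4,0],[-0.5,-5,0],[0,-4,0],[0,-2,0],[0,-1,0],[0,0,0],[0,0,0],[0,0,0]], "spin": [0,0,0,0,0,0,0,0]}}

```text
time: 11.8
tool_pos: [0.5218, -0.1399, 0.2148]
tool_rot: [3.141, -0.001, 1.533]
contact_force: [4.6, 4.6, 1.0]
opening: 0.025
grip_force: 30.0
```

```bash
python3 - <<'E'
from f import *
np.set_printoptions(linewidth=200)
c=cam('top'); g=gy(ray(c,[(438,296.5),(438,297.5),(409.85,288.04)],.0165)); print('top line',g, 'D',g[2,1]-g[:2,1])
s=cam('side'); print('side edges of marker top',gy(ray(s,[(374.7,213.36),(374,215.75)],.017)))
S=np.mean([cam('side')['img'].astype(float) for _ in range(8)],0); np.save('S.npy',S)
b=S[209:221,366:381]; print((b[...,0]-b[...,1]).astype(int)); print((b[...,0]-b[...,2]).astype(int)); print(b[...,2].astype(int))
o=observe(); d=o['tool_pos'][:2]-[.5251,-.0657]; print(o['tool_pos'],o['contact_force'],'ext',-(d@[-np.sin(psi),np.cos(psi)]))
save('side3',cv2.resize(S[200:230,355:395].astype('uint8'),None,fx=20,fy=20,interpolation=cv2.INTER_CUBIC)[:600])
E
```

```text
top line [[-50.8 -76. ]
 [-53.6 -76.1]
 [-35.    2. ]] D [78.  78.1]
side edges of marker top [[-55.3 -81.5]
 [-57.8 -62. ]]
[[-3 -5 -4 -5 -5 -6 -3 -1 -1 -1 -1 -1 -1 -3 -5]
 [-3 -5 -3 -4 -4 -4 -2 -1 -1 -1 -1 -2 -2 -3 -3]
 [-3 -3 -3 -3 -3 -3  0 -2 -2 -2 -1 -2 -4 -3 -3]
 [-4 -2 -3 -4 -4 -2 -2  3  0 -5 -5 -5 -4 -3 -4]
 [-3 -2 -3  9 15 14 -3 18 24 26 21 -5 -4 -3 -3]
 [-3 -3 -4  8  9 18 11 47 53 77 49 -4 -5 -3 -3]
 [-4 -3 -3 -1 -2  3 16 46 68 77 38 -2 -5 -3 -2]
 [-4 -3 -1  0  0 -1  0  7 28 56 24 -3 -4 -2 -2]
 [-4 -1 -1  0  0  0 -1 -5 -8 48 12 -5 -3 -2 -2]
 [-3 -1  0  0  0  0  0 -3 -3 18  1 -4 -3 -3 -3]
 [-1  0  0  0  0  0 -1 -4 -5 -4 -4 -4 -3 -3 -3]
 [ 0  0  0  0  0  0 -1 -3 -2 -3 -3 -2 -3 -3 -2]]
[[ -4  -5  -5  -5  -5  -6  -3   0   0   0   0   0  -1   2   8]
 [ -2  -5  -4  -5  -5  -5  -1   0   0   0   0  -1  -1   7   8]
 [ -3  -3  -3  -4  -2   0   6   1  -2  -2   0  -2   5   9   8]
 [ -2   0  -2  -5   1   5  11  19   5  -3  -2   2   8   9   8]
 [ -1   0  -2   9  20  23   7  40  55  49  35   6   8   9   8]
 [ -2  -2  -4  15  20  35  27  80  97 134  85   6   6   8   8]
 [ -3  -4  -2   9  1
[... 512 characters left out ...]
50 195 234 241 221 163 142 169 176]
 [145 153 132 114 120  99 154 135 197 218 160 114 165 175 173]
 [144 151 136 102  85 108 166 128 114 117  76 154 180 179 177]
 [101  94 106 117 124 133 138  78  70  48  49 147 157 154 151]
 [108 107  99 153 171 160 119  65  36  36  62 107 111 107 104]
 [108  98 112 161 156 164 162 131  73  37  74 111 116 114 110]
 [106 103 113 145 149 162 167 138  87  48  98 116 117 116 112]
 [121 128 136 146 162 168 149  99  97  96 115 119 117 117 111]
 [129 135 161 166 166 166 122  89 113 122 118 118 117 116 112]
 [127 147 161 164 168 144  95 102 116 117 115 115 115 116 115]]
[ 0.52183077 -0.1399204   0.21480502] [3.52603386 5.23823497 1.60322149] ext 0.07429220161574984
```

View pics/side3.png

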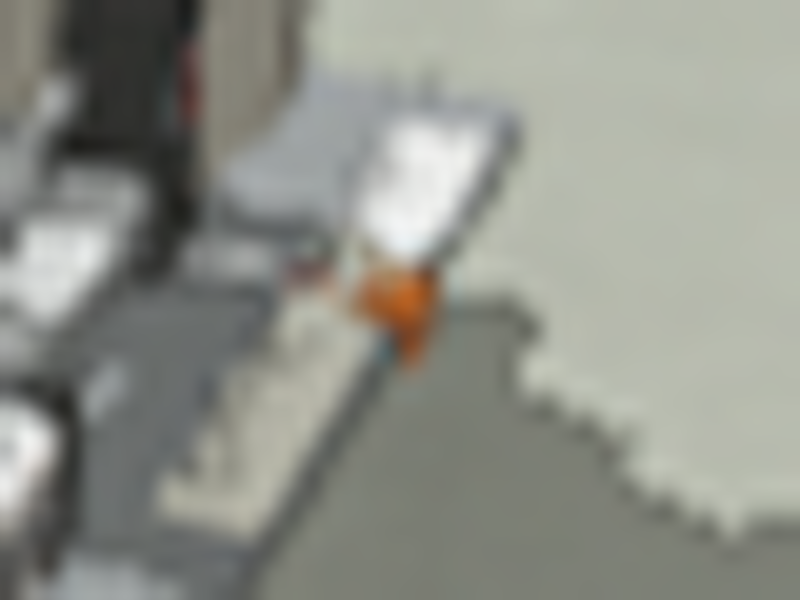

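The top view gives 78.0 mm of travel. The tool has drawn 74.3 mm, and the side view agrees that the tip is just short of the line. The last 3.7 mm go slowly.

Call:
{"api": "arm_command", "payload": {"xyz": [[0,-1,0],[0,-1,0],[-0.2,-0.8,0],[0,-0.6,0],[0,-0.2,0],[0,0,0],[0,0,0],[0,0,0],[0,0,0]], "spin": [0,0,0,0,0,0,0,0,0]}}

```text
time: 13.2
tool_pos: [0.5217, -0.1435, 0.2148]
tool_rot: [3.141, -0.001, 1.533]
contact_force: [3.1, 4.7, 1.0]
opening: 0.0249
grip_force: 30.0
```

```bash
python3 - <<'E'
from f import *
np.set_printoptions(linewidth=200)
s=cam('side'); A=np.load('S.npy'); S=np.mean([cam('side')['img'].astype(float) for _ in range(8)],0)
S0=cv2.cvtColor(cv2.imread('pics/side0.png'),cv2.COLOR_BGR2RGB).astype(float)
def tip(I,x,y):
    w=I[y:y+5,x:x+4]; return soft(w[...,0]-w[...,1]+4,x,y)
print((S[210:218,366:378,0]-S[210:218,366:378,1]).astype(int))
print(gy(ray(s,[tip(S0,363,220),tip(A,369,211),tip(S,369,211)],.0165)))
p=[]
for i in range(10): cam('side'); p.append(observe()['tool_pos'])
P=np.array(p); print(P.mean(0),P.std(0)); d=P.mean(0)[:2]-[.5251,-.0657]; print('ext',-(d@[-np.sin(psi),np.cos(psi)]),observe()['contact_force'],observe()['time'])
E
```

```text
[[-3 -3 -3 -4 -5 -5 -2 -1 -1 -1 -1 -2]
 [-3 -3 -4 -4 -5 -3 -1 -2 -2 -2 -1 -3]
 [-3 -3 -3  7  5 11  0  3  5 -2 -4 -5]
 [-2 -3 -4 13 19 20 -2 18 25 26 21 -4]
 [-4 -4 -4  3  3 13 11 47 53 77 49  0]
 [-3 -3 -3 -1 -2  4 16 47 68 77 38 -2]
 [-4 -2 -1  0 -1 -1  0  7 27 56 23 -3]
 [-4 -2  0  0  0  0 -1 -5 -7 49 12 -5]]
[[-38.3  -0.4]
 [-41.7 -73.2]
 [-40.5 -76.6]]
[ 0.52165557 -0.14348993  0.21480344] [4.02419038e-06 1.01616454e-05 5.31153001e-06]
ext 0.07786592965366246 [3.802637   5.16797862 1.97029802] 14.15
```

The extension is 77.9 mm against a target of 78.0, without slip, and the marker has not moved. Handing in.

```bash
python3 -c "
from cell import *
print(hand_in())"
```

```text
the job is handed in; nothing more can be done
None
```

The job is handed in: I pressed green, blue and yellow fully in that order, left red alone, and the gauge arm is held at about 77.9 mm, against the marker line I measured at 78.0 mm (±0.5 mm), still gripped at 30 N.

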